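Change a keyed sanding drum and clear the offcuts

ROBOT

A 6-joint arm with a two-finger parallel gripper is mounted at the origin on the work surface. World frame = base frame: x ahead of the robot, y to its left, z up, the work surface at z = 0. Lengths are in mm, angles in degrees, forces in N, time in s.
With the tool pointing down it reaches from about 300 to 850 mm from the base axis. Payload 4.2 kg.
Tool frame: the origin (TCP) lies between the finger pads; the fingertips stand 22 mm ahead of it and the grasp point (between the pads) lies 3 mm ahead of it; z points along the fingers, y is the direction in which the jaws open and shut (so a half turn about z gives the same grasp; the last joint's range is limited). The gripper opens to 91 mm and grips with 3 to 60 N. Pads are 32 mm wide; open, the fingers measure 118 mm over their backs; the gripper's body (76 mm by 178 mm) begins 60 mm behind the grasp point.
Start: joints at [62.51, 18.312, 89.639, -0, 72.044, -1.146], TCP at [255.171, 515.295, 235.976] pointing down, gripper open.
Joint ranges: [-177.97, 177.97], [-48.28, 115.42], [12.27, 149.76], [-77.06, 257.06], [2.81, 150.46], [-146.56, 146.56]. Speed limits (degrees/s): [147.25, 147.25, 180, 180, 180, 180].

INTERFACE

Orientations are given as [roll, pitch, yaw] about the fixed x, y, z axes, in that order (R = Rz(yaw) Ry(pitch) Rx(roll)).
In Python, from workcell import * gives the robot as it stands.
- The arm moves only by the shell command python3 -m jog 'ROWS' [OPENING] [FORCE]. ROWS is text: rows parted by semicolons, each of 6 numbers parted by spaces: the shift along the tool's x, y, z in units of 0.5 m (1.0 is 0.5 m), then the turn, a rotation vector about the tool's x, y, z in units of pi/2 rad (1.0 is pi/2 rad). A call has 1 to 20 rows; each row is the pose to reach, as a shift and turn from the pose measured when the call began, along the tool's axes at that moment; what a row does not reach only later rows make up. A row lasts 1/12 s, in which the tool goes at most 41.7 mm and 7.16 degrees, less where a joint would pass 70% of its speed; a pose out of reach is approached as far as the arm can. A call with a number of a shift or a turn outside -1 to 1 is refused whole. A call with a gripper value outside its range is refused whole. OPENING is the opening, from -1 (shut) to 1 (fully open), set as the call begins (- or left out, the last holds). The fingers move at their own pace and stop on an object; FORCE is the grip in N (left out, the last holds). Time passes only in rows, so rows that repeat a pose let the fingers close. It gives the time, the measured TCP pose, the force and the opening at its end, in the units of the state.
- state(): the state, without advancing time (a new reading comes with each control period).
- grab_frame(name): name is "scene" or "top"; returns the picture (420x560x3 uint8, red, green, blue); there is no depth.
- calibration(name): a dict with "mtx" (3x3 intrinsics, pixels), "distortion" ([k1, k2, p1, p2, k3] as OpenCV has them; the pictures are not rectified), "rvec" (rotation vector, rad) and "tvec" (3), from world to camera coordinates, as OpenCV has them. Camera axes: x right, y down, z forward; pixel columns grow to the right and rows downward; lengths in mm; the calibration is good to about 2 mm. A picture is of the moment at which its call begins. calibration takes no time and is no camera call.
- job_done(): hands the job in, once; it reports no verdict.
Trained networks look in the newest picture that a camera, given by its name, has taken for a name from the list of things; names that differ only in an ending like _2 or _b are one class to them, and where a whole thing is asked for, a point or a joint stands for the part that bears it (a point fixed in the world has none). Each returns a list of dicts, best first, with "confidence" (0 to 1); they miss things now and then, are a little off and sometimes report something else, mostly with a low value. They report only what shows in the picture. A call takes as long as a camera call.
- spot_in(query, camera): "rect" ([left, top, right, bottom] in pixels, round what is visible of it).
- tip_of(query, camera): "location" ([column, row] in pixels: a listed point, or the origin of a listed thing).
The state is a dict: "time_s": time; "qpos": joint angles; "qvel": joint speeds; "effort": joint torques, N m; "ee_pos": TCP position; "ee_rot": TCP orientation; "force": force on the tool from outside, world axes, zero at the start; "torque": the same for the moment, N m; "gripper_width": finger opening in mm.
Only numpy, scipy, OpenCV 4.12 (cv2) and the standard library are available. Lean on these libraries where they do the work, as an engineer would, in place of code of your own. Each camera call takes 0.05 s, during which the arm holds its last target. There are 200 camera calls.

TASK

Change the sanding drum on the blue stand: raise the keeper arm out of the way, lift the black worn drum off the arbor and stand it on the round red mat, then put the brown drum over the upright arbor and turn it until the yellow tab drops into the keyway and the drum sits fully home on the base, and lower the keeper arm fully again. Also clear the bench: sweep every loose offcut well into the open-fronted scrap bay with the wooden pusher, without touching the offcuts by hand or lifting them, and stand the pusher upright back on its green mat; leave the glue bottle and the turned wooden vase where they are.

Things in the scene. Friction and masses are not known exactly. Their poses are not given: they have to be found in the camera images.
- arbor_seat (a point): Foot of the fixed steel arbor, on its axis, at the top of the base plate. z up; +y points to the keyway; +x to the head post. Arbor 39 mm in diameter, 44 mm high, top edge chamfered 3 mm, then a 12 mm stud 10 mm high. One keyway, 13 mm wide, runs its whole length on the +y side, floor 9 mm from the axis; a yellow stripe on the plate marks that side.
- stand: Blue drum stand, fixed; origin under the arbor axis on the bench, axes as arbor_seat. Base plate 15 mm thick, from -70 to +180 mm in x and 75 mm either side in y; head post at x = 103 to 147 mm, up to 107 mm high.
- drum_center (a point): Centre of the loose drum: brown upright ring, 60 mm outside, 41.4 mm bore, 40 mm tall, 0.22 kg. A yellow tab 10 mm wide stands 11 mm into the bore on its +y side, in the top 12 mm only. Off the keyway the tab rests on the arbor top with this centre 36 mm above arbor_seat; home it is 20 mm above, +y along arbor_seat's +y. Play 1.2 mm all round, 0.08 rad in the keyway.
- worn_center (a point): Centre of the black worn drum, loose, 0.20 kg, the same shape and size as the brown drum. It starts home on the arbor, 20 mm above arbor_seat, its tab in the keyway.
- red_mat: Round flat red mat, 100 mm in diameter, fixed on the bench, origin at its centre: the place for the worn drum.
- keeper (a joint): Angle of the keeper arm (rad): 0 = fully lowered, level, its rubber foot over the arbor; grows as it is raised, to 1.65 = stop, just past upright. About 1.2 or more is clear of the arbor. Stiff hinge: it stays where it is left; about 3 N at the bar moves it.
- keeper_bar (a point): Middle of the red bar at the end of the keeper arm, 165 mm from the hinge. The bar is 12 mm thick, 110 mm long, along its own y (55 mm each side of the 14 mm wide arm), so it can be pinched beside the arm, about 35 mm from the middle. Axes turn with the arm: own +x points from the bar to the hinge.
- keeper_hinge (a point): Hinge of the keeper arm on the head post, fixed, 120 mm in +x from arbor_seat and 80 mm above it; its y axis is the hinge axis (axes as arbor_seat). At angle q the bar lies 165 mm x cos q towards -x of this frame and 165 mm x sin q above it.
- pusher_grip (a point): Middle of the upright square handle (24 x 24 mm, from 34 to 110 mm above the foot) of the loose wooden pusher, 75 mm above its underside; 0.25 kg. Its foot is a block 36 mm (own x) by 130 mm (own y) by 34 mm high with a rubber lip; z points up. It stands on the mat at the start.
- mat: Green flat mat, 90 mm (own x) by 180 mm (own y), fixed on the bench, origin at its centre: the pusher's place.
- bay: Fixed scrap bay: yellow patch flush with the bench within three grey walls 45 mm high and 5 mm thick. Origin at its centre on the bench; 180 mm deep along own x and 220 mm clear inside along own y. Open on its -x side (towards the robot) with no lip, mouth at x = -90 mm; back wall at x = +85 to +90 mm.
- scrap1_center (a point): Centre (half its full height) of a loose offcut of pale wood, 50 x 34 x 30 mm (own x, y, z), 25 to 40 g; lies on the bench. May be absent.
- scrap2_center (a point): Centre (half its full height) of a loose offcut of plywood, 44 x 40 x 26 mm (own x, y, z), 25 to 40 g; lies on the bench. May be absent.
- scrap3_center (a point): Centre (half its full height) of a loose offcut of yellow foam board, 52 x 30 x 32 mm (own x, y, z), 25 to 40 g; lies on the bench. May be absent.
- scrap4_center (a point): Centre (half its full height) of a loose offcut of brown wood with a step (32 high only over the 25 mm at its -x end; 16 high elsewhere), 50 x 38 x 32 mm (own x, y, z), 25 to 40 g; lies on the bench. May be absent.
- scrap5_center (a point): Centre (half its full height) of a loose offcut of dark wood, 40 x 36 x 34 mm (own x, y, z), 25 to 40 g; lies on the bench. May be absent.
- glue: Bystander: white glue bottle with red cap, 60 mm in diameter, 150 mm tall, loose; origin at the centre of its underside.
- vase: Bystander: turned wooden vase, 70 mm in diameter, 130 mm tall, loose; origin at the centre of its underside.

How it is judged:
By the outcome, as a careful person would: the job done as asked, in the order asked, and still so for the second after the job is handed in, with the robot touching nothing.
Of scrap1, scrap2, scrap3, scrap4, scrap5 only 3 to 5 are there at a start; the rules pass over those that are not, and their reading is None.
At some moment in a run one of scrap1, scrap2, scrap3, scrap4, scrap5 may be knocked a few centimetres aside while the robot is not near it.
It also fails if it takes over 210 s, if anything falls off the work surface, if the arm or the gripper's body presses on something with over 40 N, if the wrist force passes 120 N, or if a joint passes its speed limit or range.

## Working session

There is one attempt and no reset: what is moved stays moved. The work goes in short steps, Python scripts to look and compute and a shell command to move; the robot and the scene stay as the last step left them, time stands still between calls to the robot, and variables do not carry over. Pictures are saved under pics/ and viewed, about 12 in all and at most 16, crops included, and the job is handed in when it is done.

```bash
ls; mkdir -p pics
cat > h.py <<'E'
from workcell import *
import numpy as np, cv2
from scipy.spatial.transform import Rotation as R
def cam(n):
    c=calibration(n); return np.array(c["mtx"],float),np.array(c["distortion"],float),cv2.Rodrigues(np.array(c["rvec"],float))[0],np.array(c["tvec"],float).ravel()
def ray(n,px,z):
    K,D,Rm,t=cam(n); u=cv2.undistortPoints(np.array([[px]],float),K,D)[0,0]
    d=Rm.T@np.array([u[0],u[1],1]); o=-Rm.T@t
    return o+d*(z-o[2])/d[2]
def proj(n,P):
    c=calibration(n);K,D,_,_=cam(n)
    return cv2.projectPoints(np.array(P,float).reshape(-1,3),np.array(c["rvec"],float),np.array(c["tvec"],float),K,D)[0].reshape(-1,2)
def snap(n,f,box=None,s=1):
    im=grab_frame(n); im=im[:,:,::-1]
    if box: im=im[box[1]:box[3],box[0]:box[2]]
    if s!=1: im=cv2.resize(im,None,fx=s,fy=s,interpolation=cv2.INTER_CUBIC)
    cv2.imwrite("pics/"+f,im)
def go(p,yaw=None,tilt=None):
    "print row to reach world TCP p (mm), tool down with jaw axis direction yaw (deg, tool y in world)"
    s=state(); R0=R.from_euler('xyz',s["ee_rot"],degrees=True); d=R0.inv().apply(np.array(p)-s["ee_pos"])/500
    rv=np.zeros(3)
    if yaw is not None:
        best=None
        for y in (yaw,yaw+180):
            yy=np.radians(y); yv=np.array([np.cos(yy),np.sin(yy),0]); zv=np.array([0,0,-1.]); xv=np.cross(yv,zv)
            r=(R0.inv()*R.from_matrix(np.c_[xv,yv,zv])).as_rotvec()
            if best is None or np.linalg.norm(r)<np.linalg.norm(best): best=r
        rv=best/(np.pi/2)
    print("row",np.round(d,4),np.round(rv,4),"n>=",max(np.linalg.norm(d)*12,np.linalg.norm(rv)*90/7.16))
E
python3 - <<'E'
from h import *
print(state())
for n in("scene","top"):
    snap(n,n+"0.png")
    K,D,Rm,t=cam(n); print(n,-Rm.T@t,K[0,0])
    for q in ["arbor_seat","stand","drum_center","worn_center","red_mat","keeper_bar","keeper_hinge","pusher_grip","mat","bay","scrap1_center","scrap2_center","scrap3_center","scrap4_center","scrap5_center","glue","vase"]:
        r=tip_of(q,n); print(n,q,[(np.round(a["location"]).tolist(),round(a["confidence"],2)) for a in r[:2]])
E
```

```text
pics
{'time_s': 0.0, 'qpos': array([ 6.25098832e+01,  1.83495948e+01,  8.97046290e+01, -1.79855621e-03,
        7.20421661e+01, -1.14454096e+00]), 'qvel': array([ 0.10449198,  0.03463758,  0.01342661,  0.13926421,  0.06109291,
       -0.05390955]), 'effort': array([-9.18880323e-04, -4.12445748e+01, -2.31980091e+01,  7.26771913e-02,
        4.55685973e-02, -1.54799482e-04]), 'ee_pos': array([254.96476196, 514.88238436, 235.15278672]), 'ee_rot': array([-1.79903595e+02, -2.15696184e-04,  1.53654980e+02]), 'force': array([0.45187624, 0.1110018 , 0.40990635]), 'torque': array([-0.02047888,  0.0233048 , -0.00588884]), 'gripper_width': 90.99136152524684}
scene [1175.07214961 -589.09647601  788.6039896 ] 396.44354579618226
scene arbor_seat [([315.0, 184.0], 0.58)]
scene stand [([178.0, 317.0], 0.74), ([317.0, 185.0], 0.57)]
scene drum_center [([273.0, 200.0], 0.79)]
scene worn_center [([314.0, 182.0], 0.55)]
scene red_mat [([319.0, 243.0], 0.67), ([133.0, 251.0], 0.19)]
scene keeper_bar [([309.0, 157.0], 0.74)]
scene keeper_hinge [([345.0, 184.0], 0.91)]
scene pusher_grip [([132.0, 250.0], 0
[... 620 characters left out ...]
nter [([268.0, 257.0], 0.65)]
top worn_center [([195.0, 249.0], 0.52)]
top red_mat [([269.0, 176.0], 0.93), ([187.0, 269.0], 0.54)]
top keeper_bar []
top keeper_hinge [([190.0, 198.0], 0.74)]
top pusher_grip [([458.0, 264.0], 0.86), ([191.0, 196.0], 0.56)]
top mat [([450.0, 269.0], 0.83), ([460.0, 265.0], 0.56)]
top bay [([194.0, 252.0], 0.75), ([108.0, 226.0], 0.46)]
top scrap1_center [([361.0, 266.0], 0.74)]
top scrap2_center [([400.0, 261.0], 0.7)]
top scrap3_center [([326.0, 245.0], 0.83)]
top scrap4_center [([398.0, 224.0], 0.57)]
top scrap5_center [([362.0, 230.0], 0.76)]
top glue [([443.0, 194.0], 0.91), ([269.0, 261.0], 0.59)]
top vase [([109.0, 222.0], 0.72), ([449.0, 268.0], 0.66)]
```

View pics/top0.png

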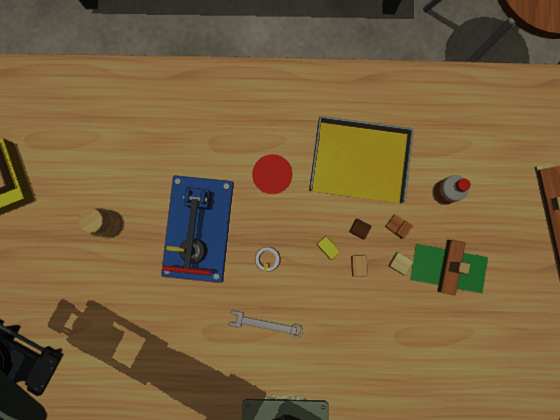

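View pics/scene0.png

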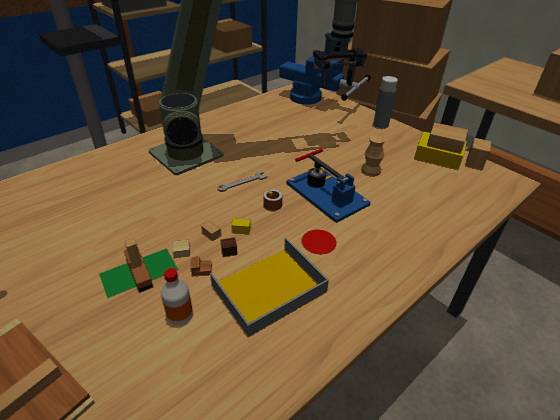

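The top view has x up and y to the left. The stand is at about (200,230), the red mat at (272,174), the brown drum at (268,259), the bay at (362,160), the five offcuts at about (325–400, 225–265), and the pusher on the green mat at (452,268). A wrench lies at (265,324), clear of the work.

```bash
cat > seg.py <<'E'
from h import *
def mask(im,lo,hi):
    return cv2.morphologyEx(cv2.inRange(cv2.cvtColor(im,cv2.COLOR_RGB2HSV),lo,hi),cv2.MORPH_OPEN,np.ones((2,2)))
def blobs(m,box,z,n="top",amin=15):
    mm=np.zeros_like(m); l,t,r,b=box; mm[t:b,l:r]=m[t:b,l:r]
    out=[]
    for c in cv2.findContours(mm,cv2.RETR_EXTERNAL,cv2.CHAIN_APPROX_NONE)[0]:
        if cv2.contourArea(c)<amin: continue
        P=np.array([ray(n,p[0].astype(float),z)[:2] for p in c],np.float32)
        out.append((np.round(cv2.minAreaRect(P),1) if 0 else cv2.minAreaRect(P),np.round(P.mean(0),1)))
    return out
E
python3 - <<'E'
from seg import *
im=grab_frame("top")
f=lambda o:[(np.round(a[0],1).tolist(),np.round(a[1],1).tolist(),round(a[2],1)) for a,_ in o]
print("blue",f(blobs(mask(im,(100,80,40),(125,255,255)),(150,165,240,290),15)))
print("red bar",f(blobs(mask(im,(170,120,60),(180,255,255))|mask(im,(0,150,60),(5,255,255)),(150,255,240,290),95)))
print("red mat",f(blobs(mask(im,(170,120,60),(180,255,255))|mask(im,(0,150,60),(5,255,255)),(245,145,300,205),0)))
print("stripe",f(blobs(mask(im,(22,100,80),(35,255,255)),(160,235,190,265),15,amin=3)))
print("bay",f(blobs(mask(im,(22,100,80),(35,255,255)),(300,110,420,210),0)))
print("green",f(blobs(mask(im,(50,80,40),(85,255,255)),(400,230,500,300),0)))
for q,z,p in [("arbor",59,(192,250)),("hinge",95,(190,198)),("drum",35,(268,258)),("pusher",110,(466,268)),("vase",0,(109,222)),("glue",0,(443,194)),("s1",15,(361,266)),("s2",13,(401,262)),("s3",16,(327,247)),("s4",16,(398,226)),("s5",17,(361,229))]: print(q,np.round(ray("top",p,z),1))
for q,z,p in [("drum",20,(273,200)),("pusher",75,(132,250)),("hinge",95,(345,184)),("bar",95,(309,157)),("glue",0,(179,317))]: print("scene",q,np.round(ray("scene",p,z),1))
a=cv2.resize(im[165:300,150:300,::-1],None,fx=4,fy=4,interpolation=cv2.INTER_CUBIC)
cv2.imwrite("pics/crop1.png",a)
b=cv2.resize(im[175:305,300:500,::-1],None,fx=4,fy=4,interpolation=cv2.INTER_CUBIC)
cv2.imwrite("pics/crop2.png",b)
E
```

```text
blue [([431.5, 275.3], [51.4, 35.8], 85.8), ([505.9, 221.3], [148.1, 246.3], 85.3)]
red bar [([406.9, 231.3], [110.1, 9.6], 85.8)]
red mat [([644.9, 41.8], [95.3, 94.5], 1.2)]
stripe [([456.2, 274.4], [9.7, 41.5], 1.3)]
bay [([568.9, -199.7], [39.7, 5.3], 87.4), ([679.1, -175.4], [219.0, 175.8], 83.5)]
green [([411.4, -454.1], [61.7, 88.4], 79.8), ([430.6, -344.4], [73.1, 88.1], 80.4)]
arbor [454.3 227.2  59. ]
hinge [573.1 230.2  95. ]
drum [439.4  48.9  35. ]
pusher [ 426.4 -397.9  110. ]
vase [519.2 444.9   0. ]
glue [ 606.2 -380.8    0. ]
s1 [ 424.8 -176.1   15. ]
s2 [ 436.4 -273.5   13. ]
s3 [468.9 -93.2  16. ]
s4 [ 523.5 -265.4   16. ]
s5 [ 514.3 -175.1   17. ]
scene drum [440.2  49.1  20. ]
scene pusher [ 419.9 -395.7   75. ]
scene hinge [591.6 202.2  95. ]
scene bar [415.  225.2  95. ]
scene glue [ 614.5 -388.8    0. ]
```

View pics/crop1.png

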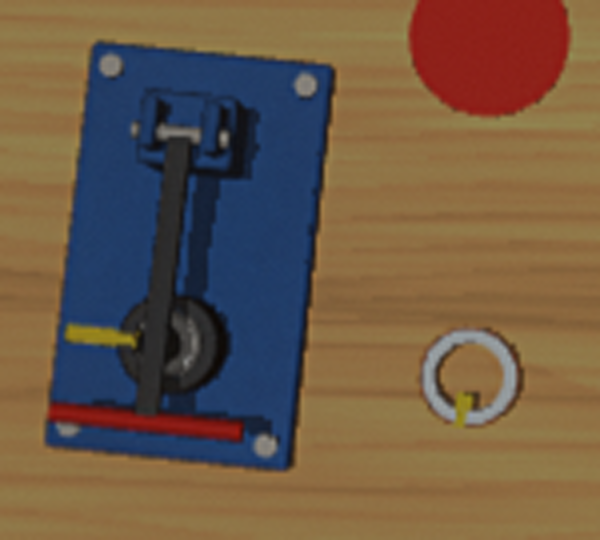

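View pics/crop2.png

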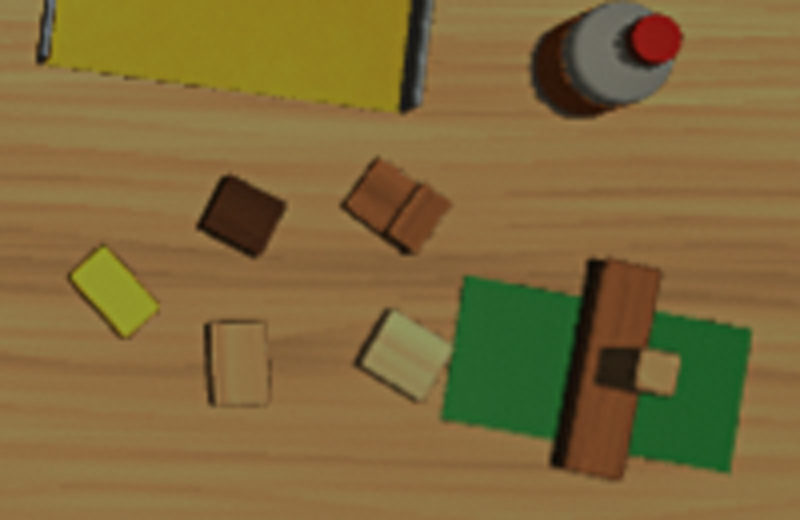

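The keeper is down, with its red bar at (145,422) in crop 1. The worn drum sits under the arm, and the brown drum's tab points to −x at (465,405). In crop 2 all five offcuts lie right of the drum and below the bay mouth, and the pusher stands on the green mat. The stand's yaw is about −4.7° and the arbor is at about (451.5, 226.5). Next I'll raise the keeper.

```bash
python3 -c "
from h import *
go([410,266,150],-4.7)"
```

```text
row [-0.4988 -0.3093  0.1719] [ 0.     -0.      0.7595] n>= 9.54681287895981
```

```bash
python3 -m jog '-0.4988 -0.3093 0.1719 0 0 0.7595; -0.4988 -0.3093 0.1719 0 0 0.7595; -0.4988 -0.3093 0.1719 0 0 0.7595; -0.4988 -0.3093 0.1719 0 0 0.7595; -0.4988 -0.3093 0.1719 0 0 0.7595; -0.4988 -0.3093 0.1719 0 0 0.7595; -0.4988 -0.3093 0.1719 0 0 0.7595; -0.4988 -0.3093 0.1719 0 0 0.7595; -0.4988 -0.3093 0.1719 0 0 0.7595; -0.4988 -0.3093 0.1719 0 0 0.7595; -0.4988 -0.3093 0.1719 0 0 0.7595; -0.4988 -0.3093 0.1719 0 0 0.7595; -0.4988 -0.3093 0.1719 0 0 0.7595; -0.4988 -0.3093 0.1719 0 0 0.7595; -0.4988 -0.3093 0.1719 0 0 0.7595' -0.3; python3 -c "
from h import *
go([410,266,98],-4.7)"
```

```text
time_s: 3.1
ee_pos: [409.9, 266.3, 150.1]
ee_rot: [180.0, -0.0, 85.4]
force: [-0.1, 0.4, 0.4]
gripper_width: 31.9
row [-0.0006  0.0002  0.1042] [ 0.0001 -0.0001  0.0008] n>= 1.2503320905184134
```

```bash
python3 -m jog '0 0 0.06 0 0 0; 0 0 0.104 0 0 0; 0 0 0.104 0 0 0; 0 0 0.104 0 0 0; 0 0 0.104 0 0 0'; python3 -m jog '0 0 0 0 0 0; 0 0 0 0 0 0; 0 0 0 0 0 0; 0 0 0 0 0 0; 0 0 0 0 0 0; 0 0 0 0 0 0' -1 20; python3 -c "
import numpy as np
for i in range(1,20):
  q=min(i/16,1)*1.45
  print('0 %.3f %.3f 0 0 0'%(.33*(1-np.cos(q)),-.33*np.sin(q)),end='; ')"
```

```text
time_s: 3.52
ee_pos: [410.6, 266.9, 99.0]
ee_rot: [179.9, -0.1, 85.4]
force: [0.2, -0.5, -0.6]
gripper_width: 31.8
time_s: 4.02
ee_pos: [412.5, 267.2, 100.0]
ee_rot: [179.7, -0.2, 85.4]
force: [5.9, -2.1, 0.7]
gripper_width: 11.4
0 0.001 -0.030 0 0 0; 0 0.005 -0.059 0 0 0; 0 0.012 -0.089 0 0 0; 0 0.021 -0.117 0 0 0; 0 0.033 -0.144 0 0 0; 0 0.048 -0.171 0 0 0; 0 0.064 -0.196 0 0 0; 0 0.083 -0.219 0 0 0; 0 0.104 -0.240 0 0 0; 0 0.126 -0.260 0 0 0; 0 0.151 -0.277 0 0 0; 0 0.177 -0.292 0 0 0; 0 0.204 -0.305 0 0 0; 0 0.232 -0.315 0 0 0; 0 0.261 -0.323 0 0 0; 0 0.290 -0.328 0 0 0; 0 0.290 -0.328 0 0 0; 0 0.290 -0.328 0 0 0; 0 0.290 -0.328 0 0 0;
```

```bash
python3 -m jog '0 0.001 -0.030 0 0 0; 0 0.005 -0.059 0 0 0; 0 0.012 -0.089 0 0 0; 0 0.021 -0.117 0 0 0; 0 0.033 -0.144 0 0 0; 0 0.048 -0.171 0 0 0; 0 0.064 -0.196 0 0 0; 0 0.083 -0.219 0 0 0; 0 0.104 -0.240 0 0 0; 0 0.126 -0.260 0 0 0; 0 0.151 -0.277 0 0 0; 0 0.177 -0.292 0 0 0; 0 0.204 -0.305 0 0 0; 0 0.232 -0.315 0 0 0; 0 0.261 -0.323 0 0 0; 0 0.290 -0.328 0 0 0; 0 0.290 -0.328 0 0 0; 0 0.290 -0.328 0 0 0'
```

```text
time_s: 5.52
ee_pos: [556.8, 255.3, 265.9]
ee_rot: [179.6, -0.2, 85.4]
force: [-0.2, -1.4, 4.3]
gripper_width: 11.4
```

```bash
python3 -m jog '0 0 0 0 0 0; 0 0 0 0 0 0; 0 0 0 0 0 0; 0 0 -0.05 0 0 0; 0 0 -0.1 0 0 0; 0 0 -0.14 0 0 0; 0 -0.05 -0.14 0 0 0; 0 -0.15 -0.14 0 0 0; 0 -0.25 -0.14 0 0 0; 0 -0.35 -0.14 0 0 0; 0 -0.42 -0.14 0 0 0; 0.05 -0.5 -0.14 0 0 0; 0.15 -0.5 -0.14 0 0 0; 0.25 -0.5 -0.14 0 0 0;0.3 -0.5 -0.14 0 0 0;0.3 -0.5 -0.14 0 0 0;0.3 -0.5 -0.14 0 0 0' -0.3
python3 - <<'E'
from seg import *
im=grab_frame("top"); s=grab_frame("scene")
a=cv2.resize(im[175:300,150:300],None,fx=3,fy=3,interpolation=cv2.INTER_CUBIC)
b=cv2.resize(s[130:230,245:395],(450,300),interpolation=cv2.INTER_CUBIC)
cv2.imwrite("pics/c3.png",np.vstack([a,b])[:,:,::-1])
f=lambda o:[(np.round(a[0],1).tolist(),np.round(a[1],1).tolist(),round(a[2],1)) for a,_ in o]
print("blue",f(blobs(mask(im,(100,80,40),(125,255,255)),(150,165,240,290),15)))
for q in("arbor_seat","worn_center","drum_center"):
  r=tip_of(q,"top"); print(q,[(a["location"],a["confidence"]) for a in r[:2]])
E
```

```text
time_s: 6.93
ee_pos: [318.4, 427.1, 333.3]
ee_rot: [179.7, -0.1, 85.6]
force: [0.2, -0.5, -0.3]
gripper_width: 31.7
blue [([505.9, 221.3], [148.0, 246.3], 85.3)]
arbor_seat [([195.3, 249.6], 0.96)]
worn_center [([196.5, 249.3], 0.88)]
drum_center [([268.8, 257.6], 0.79)]
```

View pics/c3.png

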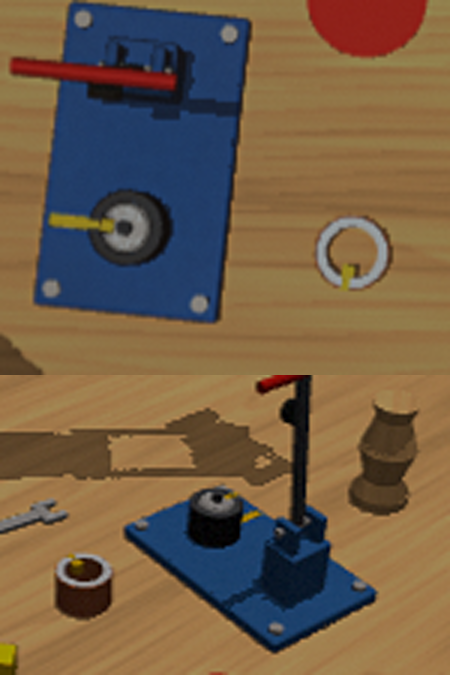

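The keeper is upright, with the bar at (95,74) in the top crop. The worn drum is home at (131,228), and the brown drum is at (353,253) with its tab pointing down at (348,275). Next I'll measure the drum axes.

Run:
```python
from h import *
for n,p,z in [("stud",(192.3,250.7),69),("ring",(193.7,251),55),("brown",(150+353/3,175+253/3),40),("tabtip",(150+349/3,175+265/3),40),("tabend",(150+346/3,175+288/3),40),("seatnet",(195.3,249.6),15),("wnet",(196.5,249.3),35),("dnet",(268.8,257.6),20)]: print(n,np.round(ray("top",p,z),1))
im=grab_frame("top")
# brown ring: light grey top ring
g=cv2.inRange(cv2.cvtColor(im,cv2.COLOR_RGB2HSV),(0,0,110),(180,60,255)); g[:,:250]=0;g[:,290:]=0;g[:240]=0;g[:280][275:]=0;g[280:]=0
c=max(cv2.findContours(g,cv2.RETR_EXTERNAL,cv2.CHAIN_APPROX_NONE)[0],key=len)
P=np.array([ray("top",p[0].astype(float),40)[:2] for p in c],np.float32); print("brown ring",cv2.minEnclosingCircle(P),cv2.fitEllipse(P))
y=cv2.inRange(cv2.cvtColor(im,cv2.COLOR_RGB2HSV),(18,120,60),(35,255,255)); y[:,:255]=0;y[:,285:]=0;y[:245]=0;y[280:]=0
q=np.argwhere(y)[:,::-1]; print(len(q)); P2=np.array([ray("top",p.astype(float),40)[:2] for p in q]); print("tab mean",P2.mean(0))
go([452.5,226.5,150],85.3)
```

```text
stud [452.7 224.8  69. ]
ring [452.1 223.7  55. ]
brown [436.3  49.5  40. ]
tabtip [426.8  52.5  40. ]
tabend [408.6  54.4  40. ]
seatnet [455.8 226.2  15. ]
wnet [456.4 220.3  35. ]
dnet [440.4  47.3  20. ]
brown ring ((437.7403564453125, 51.47679138183594), 28.337770462036133) ((437.6999816894531, 51.57865524291992), (50.6056022644043, 51.3305549621582), 136.31935119628906)
365
tab mean [417.99386322  41.97223321]
row [-0.3718  0.2949  0.3709] [ 0.0056  0.0019 -1.    ] n>= 12.569482717989562
```

```bash
python3 -m jog '-0.3718 0.2949 0.3709 0 0 -1; -0.3718 0.2949 0.3709 0 0 -1; -0.3718 0.2949 0.3709 0 0 -1; -0.3718 0.2949 0.3709 0 0 -1; -0.3718 0.2949 0.3709 0 0 -1; -0.3718 0.2949 0.3709 0 0 -1; -0.3718 0.2949 0.3709 0 0 -1; -0.3718 0.2949 0.3709 0 0 -1; -0.3718 0.2949 0.3709 0 0 -1; -0.3718 0.2949 0.3709 0 0 -1; -0.3718 0.2949 0.3709 0 0 -1; -0.3718 0.2949 0.3709 0 0 -1; -0.3718 0.2949 0.3709 0 0 -1; -0.3718 0.2949 0.3709 0 0 -1; -0.3718 0.2949 0.3709 0 0 -1; -0.3718 0.2949 0.3709 0 0 -1' 1; python3 -c "
from h import *
go([452.5,225.5,46],85.3)"
```

```text
time_s: 8.57
ee_pos: [452.5, 226.1, 150.3]
ee_rot: [179.8, 0.4, 175.1]
force: [-1.1, 0.1, 0.1]
gripper_width: 91.4
row [ 0.0015 -0.002   0.2086] [ 0.0025  0.005  -0.0017] n>= 2.5034096009145843
```

```bash
python3 -m jog '0 -0.001 0.06 0 0 0; 0 -0.001 0.13 0 0 0; 0 -0.001 0.18 0 0 0; 0 -0.001 0.2 0 0 0; 0 -0.001 0.207 0 0 0; 0 -0.001 0.207 0 0 0'; python3 -m jog '0 0 0 0 0 0; 0 0 0 0 0 0; 0 0 0 0 0 0; 0 0 0 0 0 0; 0 0 0 0 0 0; 0 0 0 0 0 0' -1 6
```

```text
time_s: 9.07
ee_pos: [453.4, 225.9, 46.7]
ee_rot: [179.8, 0.4, 175.1]
force: [0.4, -0.1, 0.3]
gripper_width: 91.1
time_s: 9.57
ee_pos: [454.0, 226.7, 47.5]
ee_rot: [179.7, 0.5, 175.1]
force: [0.5, 2.2, 2.9]
gripper_width: 59.8
```

```bash
python3 -m jog '0 0 0 0 0 0; 0 0 0 0 0 0; 0 0 -0.03 0 0 0; 0 0 -0.06 0 0 0; 0 0 -0.1 0 0 0; 0 0 -0.14 0 0 0; 0 0 -0.18 0 0 0; 0 0 -0.18 0 0 0; 0 0 -0.18 0 0 0' -1 15;  python3 -c "
from h import *
s=state();x,y,z=s['ee_pos']
go([457,42,z],85.3);go([645,42,z],85.3);go([645,42,50],85.3)"
```

```text
time_s: 10.32
ee_pos: [453.3, 226.1, 137.6]
ee_rot: [179.7, 0.6, 175.1]
force: [-0.3, 0.2, -1.8]
gripper_width: 59.1
row [-0.039  -0.3662 -0.0018] [ 0.0037  0.0064 -0.0026] n>= 4.419798176123836
row [-0.4136 -0.3339  0.0022] [ 0.0037  0.0064 -0.0026] n>= 6.379282529138988
row [-0.4119 -0.335   0.1775] [ 0.0037  0.0064 -0.0026] n>= 6.7171270989145935
```

```bash
python3 -m jog '-0.01 -0.08 0 0 0 0; -0.02 -0.15 0 0 0 0; -0.03 -0.22 0 0 0 0; -0.039 -0.3 0 0 0 0; -0.039 -0.366 0 0 0 0; -0.039 -0.366 0 0 0 0; -0.1 -0.36 0 0 0 0; -0.18 -0.353 0 0 0 0; -0.26 -0.347 0 0 0 0; -0.34 -0.34 0 0 0 0; -0.413 -0.334 0 0.004 0.006 -0.003; -0.413 -0.334 0 0.004 0.006 -0.003; -0.413 -0.334 0 0.004 0.006 -0.003; -0.413 -0.334 0 0.004 0.006 -0.003'; python3 -m jog '0 0 0.05 0 0 0; 0 0 0.1 0 0 0; 0 0 0.14 0 0 0; 0 0 0.16 0 0 0; 0 0 0.17 0 0 0;0 0 0.175 0 0 0;0 0 0.175 0 0 0'
```

```text
time_s: 11.48
ee_pos: [643.0, 42.4, 136.3]
ee_rot: [-179.9, -0.3, 175.4]
force: [-0.8, -0.3, -2.3]
gripper_width: 59.7
time_s: 12.07
ee_pos: [642.6, 42.5, 49.4]
ee_rot: [-180.0, -0.2, 175.4]
force: [0.3, -0.1, -1.9]
gripper_width: 59.0
```

```bash
python3 -m jog '0 0 0.01 0 0 0; 0 0 0.02 0 0 0; 0 0 0.026 0 0 0; 0 0 0.029 0 0 0; 0 0 0.029 0 0 0'; python3 -m jog '0 0 0 0 0 0; 0 0 0.003 0 0 0; 0 0 0.003 0 0 0'
```

```text
time_s: 12.48
ee_pos: [642.3, 42.4, 34.5]
ee_rot: [-179.9, -0.3, 175.4]
force: [0.5, 0.3, -1.9]
gripper_width: 59.0
time_s: 12.73
ee_pos: [642.5, 42.4, 33.1]
ee_rot: [-179.9, -0.2, 175.4]
force: [0.3, -0.1, -1.4]
gripper_width: 59.2
```

```bash
python3 -m jog '0 0 0.003 0 0 0; 0 0 0.003 0 0 0; 0 0 0.003 0 0 0; 0 0 0.003 0 0 0; 0 0 0.003 0 0 0' 1; python3 -m jog '0 0 -0.04 0 0 0; 0 0 -0.1 0 0 0; 0 0 -0.17 0 0 0; 0 0 -0.24 0 0 0; 0 0 -0.24 0 0 0';  python3 -c "
from h import *
s=state();print(s['qpos'])
go([437.5,51,140],172);go([437.5,51,36],172)"
```

```text
time_s: 13.15
ee_pos: [642.6, 42.4, 31.8]
ee_rot: [-180.0, -0.2, 175.4]
force: [-0.1, 0.1, 0.7]
gripper_width: 89.2
time_s: 13.57
ee_pos: [647.2, 42.7, 159.9]
ee_rot: [179.9, 0.6, 175.4]
force: [0.8, -0.4, 0.4]
gripper_width: 91.2
[ 2.76865308e+00  2.75574446e+01  8.62577887e+01 -2.19765641e-02
  6.55561907e+01 -8.25788461e+01]
row [ 0.4199 -0.0175  0.0352] [-0.0047  0.0061 -0.9627] n>= 12.101305389461967
row [ 0.4221 -0.0177  0.2431] [-0.0047  0.0061 -0.9627] n>= 12.101305389461967
```

```bash
python3 -m jog '0.42 -0.0175 0.0352 0 0 1; 0.42 -0.0175 0.0352 0 0 1; 0.42 -0.0175 0.0352 0 0 1; 0.42 -0.0175 0.0352 0 0 1; 0.42 -0.0175 0.0352 0 0 1; 0.42 -0.0175 0.0352 0 0 1; 0.42 -0.0175 0.0352 0 0 1; 0.42 -0.0175 0.0352 0 0 1; 0.42 -0.0175 0.0352 0 0 1; 0.42 -0.0175 0.0352 0 0 1; 0.42 -0.0175 0.0352 0 0 1; 0.42 -0.0175 0.0352 0 0 1; 0.42 -0.0175 0.0352 0 0 1; 0.42 -0.0175 0.0352 0 0 1; 0.42 -0.0175 0.0352 0 0 1';  python3 -c "
from h import *
s=state();print(s['qpos'])
go([437.5,51,33],-4.7)"
```

```text
time_s: 14.82
ee_pos: [437.4, 51.0, 140.1]
ee_rot: [179.4, -0.1, 85.5]
force: [-0.2, 0.3, 0.2]
gripper_width: 90.9
[ 5.18669733e+00  1.12449662e+01  1.15025536e+02 -6.24657417e-02
  5.30808542e+01  9.74637588e+00]
row [-2.000e-04 -2.300e-03  2.142e-01] [ 0.0072 -0.0007  0.002 ] n>= 2.570006513712115
```

```bash
python3 -m jog '0 -0.002 0.06 0.007 0 0; 0 -0.002 0.13 0.007 0 0; 0 -0.002 0.18 0.007 0 0; 0 -0.002 0.205 0.007 0 0; 0 -0.002 0.214 0.007 0 0; 0 -0.002 0.214 0.007 0 0'; python3 -m jog '0 0 0 0 0 0; 0 0 0 0 0 0; 0 0 0 0 0 0; 0 0 0 0 0 0; 0 0 0 0 0 0; 0 0 0 0 0 0; 0 0 0 0 0 0' -1 15; python3 -m jog '0 0 -0.03 0 0 0; 0 0 -0.1 0 0 0; 0 0 -0.17 0 0 0; 0 0 -0.23 0 0 0; 0 0 -0.23 0 0 0'; python3 -c "
from h import *
go([453,226.5,149],85.4-0)
im=grab_frame('top')
cv2.imwrite('pics/c4.png',cv2.resize(im[220:300,220:310,::-1],None,fx=6,fy=6,interpolation=cv2.INTER_CUBIC))"
```

```text
time_s: 15.32
ee_pos: [437.1, 51.0, 32.2]
ee_rot: [-179.9, -0.0, 85.5]
force: [0.2, 0.7, 0.3]
gripper_width: 91.0
time_s: 15.9
ee_pos: [437.7, 51.1, 32.9]
ee_rot: [-180.0, -0.1, 85.5]
force: [-1.0, 0.0, 5.5]
gripper_width: 59.8
time_s: 16.32
ee_pos: [441.1, 51.3, 152.9]
ee_rot: [179.4, -0.2, 85.5]
force: [1.2, 0.3, -1.7]
gripper_width: 59.8
row [ 0.3512 -0.0035  0.0087] [ 0.0067  0.0038 -0.9984] n>= 12.550639594183941
```

```bash
python3 -m jog '0.351 -0.0035 0 0.005 0 0.963; 0.351 -0.0035 0 0.005 0 0.963; 0.351 -0.0035 0 0.005 0 0.963; 0.351 -0.0035 0 0.005 0 0.963; 0.351 -0.0035 0 0.005 0 0.963; 0.351 -0.0035 0 0.005 0 0.963; 0.351 -0.0035 0 0.005 0 0.963; 0.351 -0.0035 0 0.005 0 0.963; 0.351 -0.0035 0 0.005 0 0.963; 0.351 -0.0035 0 0.005 0 0.963; 0.351 -0.0035 0 0.005 0 0.963; 0.351 -0.0035 0 0.005 0 0.963; 0.351 -0.0035 0 0.005 0 0.963; 0.351 -0.0035 0 0.005 0 0.963; 0.351 -0.0035 0 0.005 0 0.963';  python3 -c "
from h import *
s=state();print(s['qpos'])
go([453.5,226.7,110],88.7);go([453.5,226.7,93],88.7)"
```

```text
time_s: 17.62
ee_pos: [450.3, 225.7, 148.9]
ee_rot: [-179.7, 0.1, -1.0]
force: [0.1, 0.5, -2.1]
gripper_width: 59.2
[ 25.11492352  16.25382369 106.34884398   0.37984641  57.37032284
 115.91822611]
row [ 0.0066 -0.0017  0.0777] [-0.0033  0.0013  0.0032] n>= 0.9365358264659484
row [ 0.0066 -0.0015  0.1117] [-0.0033  0.0013  0.0032] n>= 1.3434729028378218
```

```bash
python3 -m jog '0.0066 -0.0017 0.04 -0.003 0.001 0.003; 0.0066 -0.0017 0.08 -0.003 0.001 0.003; 0.0066 -0.0017 0.095 -0.003 0.001 0.003; 0.0066 -0.0017 0.1 -0.003 0.001 0.003; 0.0066 -0.0017 0.1 -0.003 0.001 0.003; 0.0066 -0.0017 0.1 -0.003 0.001 0.003';  python3 -c "
from h import *
go([453.5,226.7,90],88.7)
im=grab_frame('scene')
cv2.imwrite('pics/c4.png',cv2.resize(im[110:220,250:400,::-1],None,fx=5,fy=5,interpolation=cv2.INTER_CUBIC))"
```

```text
time_s: 18.12
ee_pos: [453.9, 227.0, 99.4]
ee_rot: [-179.9, -0.0, -1.2]
force: [-0.4, -0.1, -1.2]
gripper_width: 59.9
row [-0.0009  0.0006  0.0188] [-0.0006 -0.0002  0.0006] n>= 0.22535386491760406
```

View pics/c4.png

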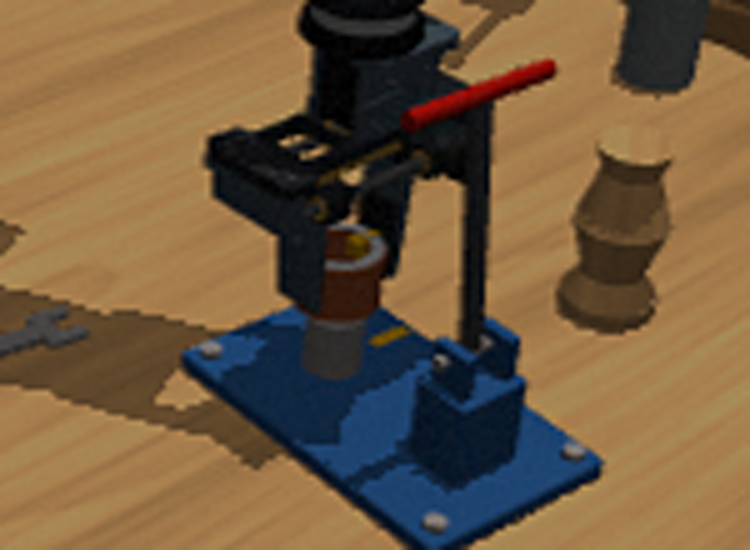

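The brown drum is held just above the arbor. Its tab, at (357,243), faces the yellow stripe at (388,335), and it looks concentric. Lowering.

```bash
python3 -m jog '0 0 0.01 0 0 0; 0 0 0.02 0 0 0; 0 0 0.03 0 0 0; 0 0 0.035 0 0 0'; python3 -m jog '0 0 0.01 0 0 0; 0 0 0.02 0 0 0; 0 0 0.03 0 0 0; 0 0 0.032 0 0 0; 0 0 0.032 0 0 0'
```

```text
time_s: 18.5
ee_pos: [454.1, 227.1, 81.6]
ee_rot: [-179.9, -0.1, -1.3]
force: [-0.2, -0.1, -2.1]
gripper_width: 59.7
time_s: 18.92
ee_pos: [454.1, 227.1, 65.2]
ee_rot: [-179.9, -0.0, -1.3]
force: [0.2, 0.7, -2.7]
gripper_width: 60.0
```

```bash
python3 -m jog '0 0 0.005 0 0 0; 0 0 0.009 0 0 0; 0 0 0.012 0 0 0; 0 0 0.012 0 0 0'
```

```text
time_s: 19.25
ee_pos: [454.1, 227.1, 58.9]
ee_rot: [-179.9, -0.0, -1.3]
force: [0.7, 0.1, -1.9]
gripper_width: 59.7
```

```bash
python3 -m jog '0 0 0.008 0 0 0; 0 0 0.016 0 0 0; 0 0 0.022 0 0 0; 0 0 0.022 0 0 0';python3 -m jog '0 0 0.003 0 0 0; 0 0 0.006 0 0 0; 0 0 0.006 0 0 0; 0 0 0.006 0 0 0'
```

```text
time_s: 19.58
ee_pos: [454.1, 227.2, 47.7]
ee_rot: [-179.9, -0.0, -1.3]
force: [0.2, 0.2, -2.6]
gripper_width: 59.8
time_s: 19.92
ee_pos: [454.4, 227.2, 46.7]
ee_rot: [-179.9, -0.1, -1.3]
force: [-4.3, -2.3, 14.8]
gripper_width: 59.8
```

```bash
python3 -m jog '0 0 -0.003 0 0 0; 0 0 -0.003 0 0 0; 0 0 -0.003 0 0 0; 0 0 -0.003 0 0 0' 1; python3 -m jog '0 0 -0.04 0 0 0; 0 0 -0.1 0 0 0; 0 0 -0.17 0 0 0; 0 0 -0.25 0 0 0; 0 0 -0.33 0 0 0; 0 0 -0.41 0 0 0; 0 0 -0.49 0 0 0; 0 0 -0.57 0 0 0; 0 0 -0.57 0 0 0; 0 0 -0.57 0 0 0';  python3 - <<'E'
from h import *
s=state();print(s['qpos'])
go([456,263,335],-4.7);
im=grab_frame('scene'); a=cv2.resize(im[130:250,250:400],None,fx=4,fy=4,interpolation=cv2.INTER_CUBIC)
cv2.imwrite('pics/c5.png',a[:,:,::-1])
E
```

```text
time_s: 20.25
ee_pos: [454.2, 227.1, 47.9]
ee_rot: [-179.9, -0.1, -1.3]
force: [0.2, -0.2, 0.5]
gripper_width: 83.4
time_s: 21.08
ee_pos: [454.8, 227.2, 334.9]
ee_rot: [-179.8, -0.3, -1.3]
force: [0.0, -1.2, -1.2]
gripper_width: 91.1
[2.52274274e+01 9.26866546e+00 8.77288584e+01 3.33318062e-02
 8.26263580e+01 1.16478207e+02]
row [ 0.0009 -0.0717  0.0001] [ 9.000e-04 -4.500e-03 -9.617e-01] n>= 12.08877226575294
```

View pics/c5.png

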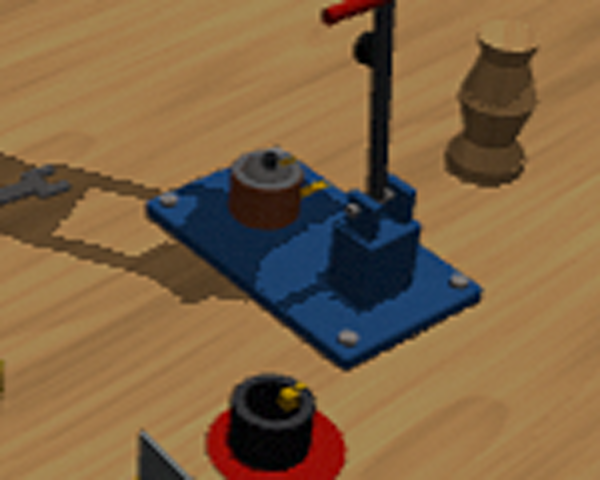

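The brown drum is home with its tab by the stripe at (290,160), and the worn drum is upright on the red mat at (272,420). Now I'll lower the keeper.

```bash
python3 -m jog '0 -0.0717 0 0 0 -0.962; 0 -0.0717 0 0 0 -0.962; 0 -0.0717 0 0 0 -0.962; 0 -0.0717 0 0 0 -0.962; 0 -0.0717 0 0 0 -0.962; 0 -0.0717 0 0 0 -0.962; 0 -0.0717 0 0 0 -0.962; 0 -0.0717 0 0 0 -0.962; 0 -0.0717 0 0 0 -0.962; 0 -0.0717 0 0 0 -0.962; 0 -0.0717 0 0 0 -0.962; 0 -0.0717 0 0 0 -0.962; 0 -0.0717 0 0 0 -0.962; 0 -0.0717 0 0 0 -0.962; 0 -0.0717 0 0 0 -0.962' -0.2; python3 -c "
from h import *
print(state()['ee_rot'])
go([557,255.3,335],-4.7);go([557,255.3,266],-4.7)"
```

```text
time_s: 22.38
ee_pos: [454.3, 262.4, 331.4]
ee_rot: [-179.9, 0.0, 85.2]
force: [-0.3, 0.1, -0.4]
gripper_width: 36.5
[-1.79940765e+02  4.79759414e-03  8.51755663e+01]
row [ 0.0032  0.2059 -0.0075] [-0.0007  0.0001 -0.0014] n>= 2.472801715164425
row [0.0032 0.206  0.1305] [-0.0007  0.0001 -0.0014] n>= 2.92719687271349
```

```bash
python3 -m jog '0.003 0.08 -0.007 0 0 0; 0.003 0.16 -0.007 0 0 0; 0.003 0.206 -0.007 0 0 0; 0.003 0.206 -0.007 0 0 0; 0.003 0.206 -0.007 0 0 0; 0.003 0.206 0.05 0 0 0; 0.003 0.206 0.1 0 0 0; 0.003 0.206 0.13 0 0 0; 0.003 0.206 0.13 0 0 0; 0.003 0.206 0.13 0 0 0';python3 -m jog '0 0 0 0 0 0; 0 0 0 0 0 0; 0 0 0 0 0 0; 0 0 0 0 0 0; 0 0 0 0 0 0' -1 20; python3 -c "
import numpy as np
for i in range(1,20):
  q=1.45-min(i/16,1)*1.45
  print('0 %.3f %.3f 0 0 0'%(.33*(np.cos(1.45)-np.cos(q)),-.33*(np.sin(q)-np.sin(1.45))),end='; ')"
```

```text
time_s: 23.22
ee_pos: [555.8, 255.4, 266.2]
ee_rot: [-179.9, 0.0, 85.2]
force: [1.1, 0.3, -0.3]
gripper_width: 36.4
time_s: 23.63
ee_pos: [556.2, 255.5, 267.3]
ee_rot: [-180.0, -0.0, 85.2]
force: [-0.2, 0.9, 2.8]
gripper_width: 11.3
0 -0.029 0.005 0 0 0; 0 -0.058 0.013 0 0 0; 0 -0.087 0.023 0 0 0; 0 -0.114 0.035 0 0 0; 0 -0.139 0.050 0 0 0; 0 -0.164 0.068 0 0 0; 0 -0.186 0.087 0 0 0; 0 -0.207 0.109 0 0 0; 0 -0.226 0.132 0 0 0; 0 -0.243 0.157 0 0 0; 0 -0.257 0.183 0 0 0; 0 -0.269 0.211 0 0 0; 0 -0.278 0.239 0 0 0; 0 -0.285 0.268 0 0 0; 0 -0.289 0.298 0 0 0; 0 -0.290 0.328 0 0 0; 0 -0.290 0.328 0 0 0; 0 -0.290 0.328 0 0 0; 0 -0.290 0.328 0 0 0;
```

```bash
python3 -m jog '0 -0.029 0.005 0 0 0; 0 -0.058 0.013 0 0 0; 0 -0.087 0.023 0 0 0; 0 -0.114 0.035 0 0 0; 0 -0.139 0.050 0 0 0; 0 -0.164 0.068 0 0 0; 0 -0.186 0.087 0 0 0; 0 -0.207 0.109 0 0 0; 0 -0.226 0.132 0 0 0; 0 -0.243 0.157 0 0 0; 0 -0.257 0.183 0 0 0; 0 -0.269 0.211 0 0 0; 0 -0.278 0.239 0 0 0; 0 -0.285 0.268 0 0 0; 0 -0.289 0.298 0 0 0; 0 -0.290 0.328 0 0 0; 0 -0.290 0.334 0 0 0; 0 -0.290 0.336 0 0 0; 0 -0.290 0.336 0 0 0'
```

```text
time_s: 25.22
ee_pos: [412.6, 268.3, 101.6]
ee_rot: [179.9, -0.1, 85.2]
force: [-1.9, -2.1, 12.5]
gripper_width: 11.7
```

```bash
python3 -m jog '0 0 0 0 0 0; 0 0 0 0 0 0; 0 0 0 0 0 0; 0 0 -0.06 0 0 0; 0 0 -0.1 0 0 0; 0 0 -0.1 0 0 0' -0.5;  python3 -m jog '0 0 0 0 0 0; 0 0 0 0 0 0; 0 0 0 0 0 0; 0 0 0.02 0 0 0; 0 0 0.04 0 0 0; 0 0 0.045 0 0 0; 0 0 0.05 0 0 0; 0 0 0.055 0 0 0; 0 0 0.06 0 0 0; 0 0 0.065 0 0 0' -1
```

```text
time_s: 25.72
ee_pos: [414.6, 269.5, 154.9]
ee_rot: [179.6, -0.4, 85.2]
force: [0.3, 0.5, 0.4]
gripper_width: 22.8
time_s: 26.55
ee_pos: [415.0, 269.8, 122.7]
ee_rot: [179.5, -0.4, 85.2]
force: [-4.2, -2.2, 22.5]
gripper_width: 0.3
```

```bash
python3 -m jog '0 0 -0.05 0 0 0; 0 0 -0.1 0 0 0; 0 0 -0.17 0 0 0; 0 0 -0.25 0 0 0; 0 0 -0.25 0 0 0' 1
python3 - <<'E'
from seg import *
A=ray("top",(458.3,241.5),34);B=ray("top",(450,293),34);print(A,B,(A+B)/2,np.degrees(np.arctan2(*(A-B)[1::-1])))
print(ray("top",(464.5,268.3),110))
snap("top","top6.png",(150,100,500,310),2.2)
snap("scene","sc6.png",(80,120,420,330),2.2)
for n in("top","scene"):
  for q in ["pusher_grip"]+["scrap%d_center"%i for i in range(1,6)]:
    z=75 if q[0]=="p" else 16
    print(n,q,[(np.round(ray(n,a["location"],z)[:2]),round(a["confidence"],2)) for a in tip_of(q,n)[:1]])
go([423,-397,250],-10)
E
```

```text
time_s: 26.97
ee_pos: [417.4, 271.3, 255.4]
ee_rot: [178.8, -0.9, 85.2]
force: [1.7, 0.0, -0.1]
gripper_width: 30.8
[ 488.13806434 -406.4897623    34.        ] [ 365.31000941 -385.82932013   34.        ] [ 426.72403687 -396.15954121   34.        ] -9.548126277200392
[ 425.66024858 -394.48505323  110.        ]
top pusher_grip [(array([ 431., -389.]), 0.58)]
top scrap1_center [(array([ 426., -179.]), 0.59)]
top scrap2_center [(array([ 437., -271.]), 0.79)]
top scrap3_center [(array([467., -96.]), 0.74)]
top scrap4_center [(array([ 528., -267.]), 0.67)]
top scrap5_center [(array([ 504., -145.]), 0.59)]
scene pusher_grip [(array([ 430., -391.]), 0.63)]
scene scrap1_center [(array([ 425., -166.]), 0.7)]
scene scrap2_center [(array([ 441., -281.]), 0.73)]
scene scrap3_center [(array([ 464., -104.]), 0.74)]
scene scrap4_center [(array([ 517., -269.]), 0.72)]
scene scrap5_center [(array([ 502., -150.]), 0.56)]
row [-1.3259  0.1299 -0.0123] [ 0.0047 -0.0042  0.0576] n>= 15.987507668086595
```

View pics/sc6.png

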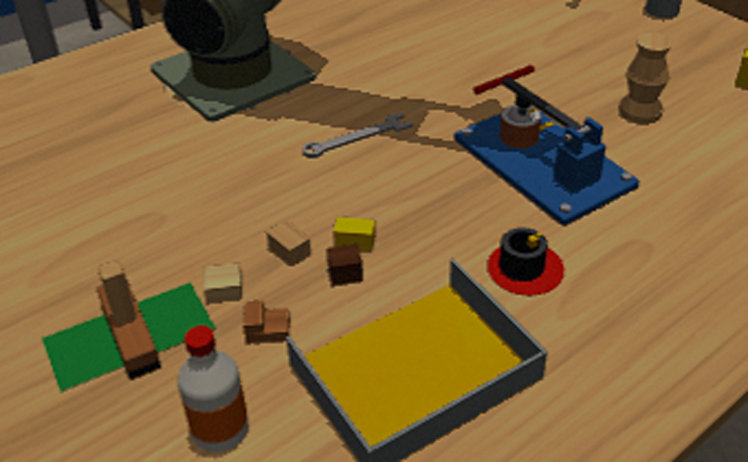

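The keeper is level over the brown drum. The dark offcut has been knocked to about (503,−147); the others haven't moved. The pusher is at (426,−395) with its long axis at −9.5°.

```bash
python3 -m jog '-0.08 0.01 0 0.005 -0.004 0; -0.16 0.02 0 0.005 -0.004 0; -0.24 0.03 0 0.005 -0.004 0; -0.32 0.04 0 0.005 -0.004 0.02; -0.4 0.05 0 0.005 -0.004 0.03; -0.48 0.06 0 0.005 -0.004 0.04; -0.56 0.07 0 0.005 -0.004 0.05; -0.64 0.08 0 0.005 -0.004 0.054; -0.72 0.09 0 0.005 -0.004 0.054; -0.8 0.1 0 0.005 -0.004 0.054; -0.88 0.11 0 0.005 -0.004 0.054; -0.95 0.11 0 0.005 -0.004 0.054; -0.95 0.11 0 0.005 -0.004 0.054'; python3 -c "
from h import *
print(state()['qpos'])
go([426,-395,160],-9.5);go([426,-395,78],-9.5)"
```

```text
time_s: 28.75
ee_pos: [428.8, -214.4, 244.8]
ee_rot: [180.0, 0.2, 80.0]
force: [0.4, 0.3, 0.1]
gripper_width: 91.3
[-27.84081513   9.28582557 100.65374029  -0.16299246  69.99536803
 -17.78943537]
row [-0.3562  0.0572  0.1706] [ 0.0002  0.0018 -0.0055] n>= 4.7888807049997215
row [-0.3557  0.0572  0.3346] [ 0.0002  0.0018 -0.0055] n>= 5.900475583444633
```

```bash
python3 -m jog '-0.08 0.013 0.03 0 0 0; -0.16 0.026 0.07 0 0 0; -0.24 0.039 0.1 0 0 0; -0.32 0.05 0.14 0 0 0; -0.356 0.057 0.17 0 0 -0.005; -0.356 0.057 0.17 0 0.002 -0.005; -0.356 0.057 0.17 0 0.002 -0.005; -0.356 0.057 0.22 0 0.002 -0.005; -0.356 0.057 0.28 0 0.002 -0.005; -0.356 0.057 0.32 0 0.002 -0.005; -0.356 0.057 0.335 0 0.002 -0.005; -0.356 0.057 0.335 0 0.002 -0.005'; python3 -m jog '0 0 0 0 0 0; 0 0 0 0 0 0; 0 0 0 0 0 0; 0 0 0 0 0 0; 0 0 0 0 0 0; 0 0 0 0 0 0; 0 0 0 0 0 0; 0 0 0 0 0 0' -1 40; python3 -c "
from h import *
y=np.radians(-6.5);C=np.array([679,-175.4])
T=lambda x,yy:C+[x*np.cos(y)-yy*np.sin(y),x*np.sin(y)+yy*np.cos(y)]
z=state()['ee_pos'][2]
for a in [(-188,-245),(-188,-90)]: p=T(*a);print(p);go([*p,z],-6.5)
for q in [(426,-178),(438,-275),(467,-98),(523,-267),(503,-147)]:
  d=np.array(q)-C;print(d@[np.cos(y),np.sin(y)],d@[-np.sin(y),np.cos(y)])
"
```

```text
time_s: 29.75
ee_pos: [425.7, -393.2, 77.1]
ee_rot: [-179.9, -0.1, 80.5]
force: [-0.2, -0.5, 0.1]
gripper_width: 91.4
time_s: 30.42
ee_pos: [425.6, -393.2, 77.1]
ee_rot: [-179.9, -0.1, 80.5]
force: [0.4, -0.8, 0.4]
gripper_width: 40.6
[ 464.47370376 -397.54290045]
row [ 0.0043  0.078  -0.0002] [-0.0013 -0.0014 -0.0331] n>= 0.9379733024723038
[ 482.02020189 -243.53926282]
row [0.3139 0.0619 0.0005] [-0.0013 -0.0014 -0.0331] n>= 3.8391515765688062
-251.07935113038008 -31.22369990803952
-228.17577712677408 -126.24173134345362
-219.3991621490725 52.90338031057165
-144.6277951044074 -108.67088332776885
-178.08361787008795 8.293675078063508
```

```bash
python3 -m jog '0 0 0 0 0 0; 0 0 0 0 0 0; 0 0 0 0 0 0; 0 0 0 0 0 0; 0 0 -0.006 0 0 0; 0 0 -0.006 0 0 0' -1 40
cat >> h.py <<'E'
BY=np.radians(-6.5);BC=np.array([679,-175.4])
def T(x,y): return BC+[x*np.cos(BY)-y*np.sin(BY),x*np.sin(BY)+y*np.cos(BY)]
def B(p): d=np.array(p)[:2]-BC; return np.round([d@[np.cos(BY),np.sin(BY)],d@[-np.sin(BY),np.cos(BY)]],0)
E
python3 -c "
from h import *
z=77
print(B(state()['ee_pos']))
for a in [(-193,-182),(-193,-140),(-193,-88)]: p=T(*a);print(p);go([*p,z],-6.5)
"
```

```text
time_s: 30.92
ee_pos: [425.4, -393.1, 80.2]
ee_rot: [-179.8, -0.1, 80.5]
force: [0.2, -0.3, -3.3]
gripper_width: 23.8
[-227. -245.]
[ 466.63764695 -334.38185748]
row [0.1293 0.0621 0.0065] [-0.0017 -0.0016 -0.033 ] n>= 1.7230582535967485
[ 471.39218193 -292.65183954]
row [0.2132 0.0577 0.0067] [-0.0017 -0.0016 -0.033 ] n>= 2.6517379602435627
[ 477.27874904 -240.98610304]
row [0.3171 0.0523 0.007 ] [-0.0017 -0.0016 -0.033 ] n>= 3.8571124314326592
```

```bash
python3 -m jog '0.03 0.015 0 -0.002 -0.002 -0.01; 0.065 0.03 0 -0.002 -0.002 -0.033; 0.1 0.046 0 -0.002 -0.002 -0.033; 0.129 0.062 0.003 -0.002 -0.002 -0.033; 0.15 0.061 0.007 -0.002 -0.002 -0.033; 0.17 0.06 0.007 -0.002 -0.002 -0.033; 0.19 0.059 0.007 -0.002 -0.002 -0.033; 0.21 0.058 0.007 -0.002 -0.002 -0.033; 0.23 0.057 0.007 -0.002 -0.002 -0.033; 0.25 0.056 0.007 -0.002 -0.002 -0.033; 0.27 0.055 0.007 -0.002 -0.002 -0.033; 0.29 0.054 0.007 -0.002 -0.002 -0.033; 0.305 0.053 0.007 -0.002 -0.002 -0.033; 0.317 0.052 0.007 -0.002 -0.002 -0.033; 0.317 0.052 0.007 -0.002 -0.002 -0.033'
python3 - <<'E'
from h import *
s=state();print(B(s["ee_pos"]),s["force"])
for a in [(-193,-180)]: p=T(*a);go([*p,77],-6.5)
im=grab_frame("scene")[180:330,110:330]; cv2.imwrite("pics/c7.png",cv2.resize(im,None,fx=3.5,fy=3.5,interpolation=cv2.INTER_CUBIC)[:,:,::-1])
E
```

```text
time_s: 32.17
ee_pos: [477.2, -239.3, 77.1]
ee_rot: [180.0, -0.1, 83.5]
force: [0.7, 2.2, 3.9]
gripper_width: 24.1
[-193.  -86.] [0.66459822 2.17307445 3.89281529]
row [-0.1873  0.0004  0.    ] [ 0.0002 -0.0006  0.0001] n>= 2.247030790676855
```

View pics/c7.png

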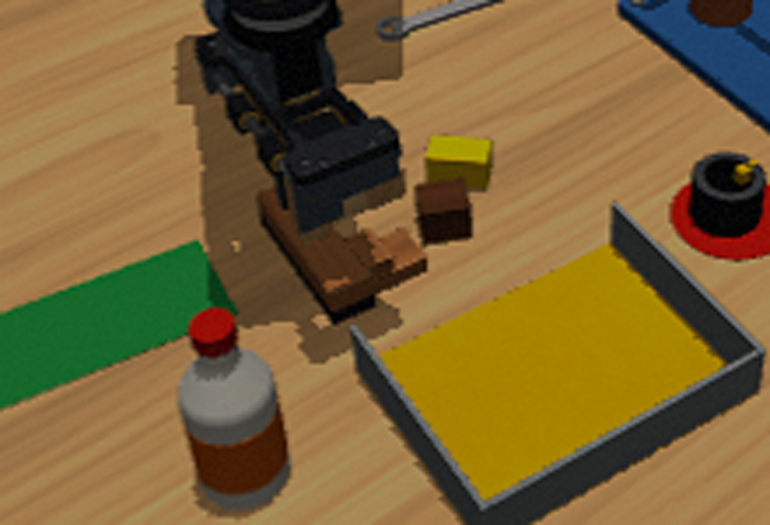

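The pusher foot has gathered the offcuts: brown at (400,250), dark at (443,210) and foam at (458,162), all now within the bay's width. Next I'll go round behind them and turn the pusher.

```bash
python3 -m jog '-0.03 0 0 0 0 0; -0.07 0 -0.003 0 0 0; -0.13 0 -0.006 0 0 0; -0.13 -0.06 -0.006 0 0 0; -0.13 -0.12 -0.006 0 0 0.08; -0.13 -0.18 -0.006 0 0 0.16; -0.13 -0.238 -0.006 0 0 0.24; -0.13 -0.238 -0.006 0 0 0.32; -0.13 -0.238 -0.006 0 0 0.4; -0.13 -0.238 -0.006 0 0 0.48; -0.13 -0.238 -0.006 0 0 0.56; -0.13 -0.238 -0.006 0 0 0.64; -0.13 -0.238 -0.006 0 0 0.72; -0.13 -0.238 -0.006 0 0 0.8; -0.13 -0.238 -0.006 0 0 0.88; -0.13 -0.238 -0.006 0 0 0.96; -0.13 -0.238 -0.006 0 0 1; -0.13 -0.238 -0.006 0 0 1;-0.13 -0.238 -0.006 0 0 1;-0.13 -0.238 -0.006 0 0 1'
python3 - <<'E'
from h import *
s=state();print(B(s["ee_pos"]),s["force"],s['qpos'])
for n in("top","scene"):
  snap(n,"x.png")
  for q in ["scrap%d_center"%i for i in range(1,6)]:
    print(n,q,[(B(ray(n,a["location"],16)),round(a["confidence"],2)) for a in tip_of(q,n)[:1]])
im=grab_frame("top")[110:300,300:500]; cv2.imwrite("pics/c8.png",cv2.resize(im,None,fx=3,fy=3,interpolation=cv2.INTER_CUBIC)[:,:,::-1])
E
```

```text
time_s: 33.88
ee_pos: [351.3, -290.1, 79.5]
ee_rot: [-179.8, 0.0, -6.5]
force: [0.2, 0.4, -2.6]
gripper_width: 23.5
[-313. -151.] [ 0.24910401  0.42986036 -2.62021074] [-41.07205608  17.48476768 117.28310189   0.14408704  45.35719315
  55.28879287]
top scrap1_center [(array([-240.,   -5.]), 0.73)]
top scrap2_center [(array([-246.,  -50.]), 0.69)]
top scrap3_center [(array([-222.,   59.]), 0.72)]
top scrap4_center [(array([-157.,  -41.]), 0.77)]
top scrap5_center [(array([-174.,   16.]), 0.54)]
scene scrap1_center [(array([-238.,  -18.]), 0.8)]
scene scrap2_center [(array([-229.,  -54.]), 0.67)]
scene scrap3_center [(array([-222.,   51.]), 0.65)]
scene scrap4_center [(array([-161.,  -55.]), 0.64)]
scene scrap5_center [(array([-178.,   11.]), 0.83)]
```

View pics/c8.png

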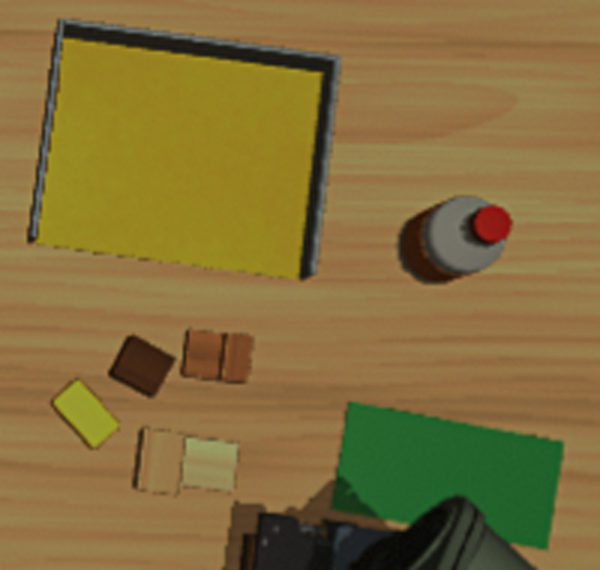

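The bay and glue bottle are undisturbed. The offcuts form two groups: four at y_b −70 to 40, and the foam at y_b ≈55. I'll sweep at y_b = −36 first, then +38 for the foam.

```bash
python3 -m jog '0 -0.06 0 0 0 0; 0 -0.12 0 0 0 0; 0 -0.18 0 0 0 0; 0 -0.23 0.005 0 0 0; 0 -0.23 0.006 0 0 0; 0 -0.23 0.006 0 0 0; 0.02 -0.23 0.006 0 0 0; 0.045 -0.23 0.006 0 0 0; 0.07 -0.23 0.006 0 0 0; 0.095 -0.23 0.006 0 0 0; 0.12 -0.23 0.006 0 0 0; 0.145 -0.23 0.006 0 0 0; 0.17 -0.23 0.006 0 0 0; 0.195 -0.23 0.006 0 0 0; 0.22 -0.23 0.006 0 0 0; 0.245 -0.23 0.006 0 0 0; 0.27 -0.23 0.006 0 0 0; 0.295 -0.23 0.006 0 0 0; 0.32 -0.23 0.006 0 0 0; 0.32 -0.23 0.006 0 0 0'; python3 -c "
from h import *
s=state();print(B(s['ee_pos']))
go([*T(-32,-37),77],83.5)
im=grab_frame('scene')[180:330,110:330]; cv2.imwrite('pics/c9.png',cv2.resize(im,None,fx=3.5,fy=3.5,interpolation=cv2.INTER_CUBIC)[:,:,::-1])"
```

```text
time_s: 36.2
ee_pos: [527.5, -196.2, 77.2]
ee_rot: [-180.0, -0.3, -6.6]
force: [1.2, -0.2, -2.3]
gripper_width: 23.7
[-148.  -38.]
row [ 0.2324 -0.0019  0.0015] [-0.0004 -0.0029 -0.0009] n>= 2.7892599511177614
```

View pics/c9.png

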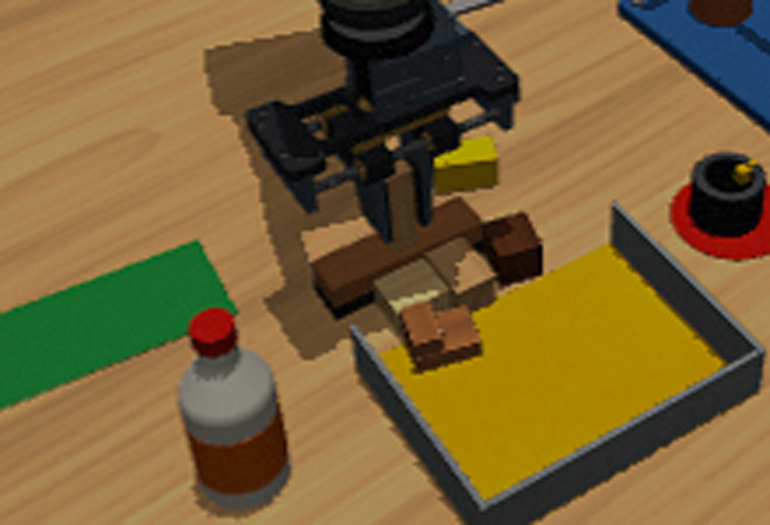

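All four offcuts are ahead of the pusher: plywood, pale, brown, and dark at the left end at (512,245). Continuing into the bay.

```bash
python3 -m jog '0.02 -0.001 0.001 0 -0.003 0; 0.04 -0.002 0.001 0 -0.003 0; 0.06 -0.002 0.001 0 -0.003 0; 0.08 -0.002 0.001 0 -0.003 0; 0.1 -0.002 0.001 0 -0.003 0; 0.12 -0.002 0.001 0 -0.003 0; 0.14 -0.002 0.001 0 -0.003 0; 0.16 -0.002 0.001 0 -0.003 0; 0.18 -0.002 0.001 0 -0.003 0; 0.195 -0.002 0.001 0 -0.003 0; 0.21 -0.002 0.001 0 -0.003 0; 0.22 -0.002 0.001 0 -0.003 0; 0.22 -0.002 0.001 0 -0.003 0'; python3 -m jog '-0.04 0 0 0 0 0; -0.1 0 0 0 0 0; -0.18 0 0 0 0 0; -0.26 0 -0.003 0 0 0; -0.34 0 -0.006 0 0 0; -0.42 0 -0.006 0 0 0; -0.5 0 -0.006 0 0 0; -0.53 0 -0.006 0 0 0;  -0.53 -0.05 -0.006 0 0 0; -0.53 -0.1 -0.006 0 0 0; -0.53 -0.15 -0.006 0 0 0; -0.53 -0.15 -0.006 0 0 0'
python3 - <<'E'
from h import *
s=state();print(B(s["ee_pos"]))
for n in("top","scene"):
  snap(n,"x.png")
  for q in ["scrap%d_center"%i for i in range(1,6)]:
    print(n,q,[(B(ray(n,a["location"],16)),round(a["confidence"],2)) for a in tip_of(q,n)[:1]])
im=grab_frame("top")[110:300,300:500]; cv2.imwrite("pics/c10.png",cv2.resize(im,None,fx=3,fy=3,interpolation=cv2.INTER_CUBIC)[:,:,::-1])
E
```

```text
time_s: 37.33
ee_pos: [637.8, -207.7, 77.0]
ee_rot: [-180.0, -0.1, -6.6]
force: [0.3, -0.8, -0.2]
gripper_width: 24.1
time_s: 38.33
ee_pos: [383.2, -100.2, 79.2]
ee_rot: [-179.9, -0.2, -6.5]
force: [-1.3, -0.5, -2.2]
gripper_width: 23.8
[-302.   41.]
top scrap1_center [(array([-1., -5.]), 0.77)]
top scrap2_center [(array([ -3., -51.]), 0.58)]
top scrap3_center [(array([-216.,   59.]), 0.66)]
top scrap4_center [(array([ 47., -48.]), 0.63)]
top scrap5_center [(array([-67.,  52.]), 0.66)]
scene scrap1_center [(array([ 5., -9.]), 0.7)]
scene scrap2_center [(array([  3., -56.]), 0.52)]
scene scrap3_center [(array([-215.,   55.]), 0.62)]
scene scrap4_center [(array([ 35., -53.]), 0.88)]
scene scrap5_center [(array([-72.,  52.]), 0.87)]
```

View pics/c10.png

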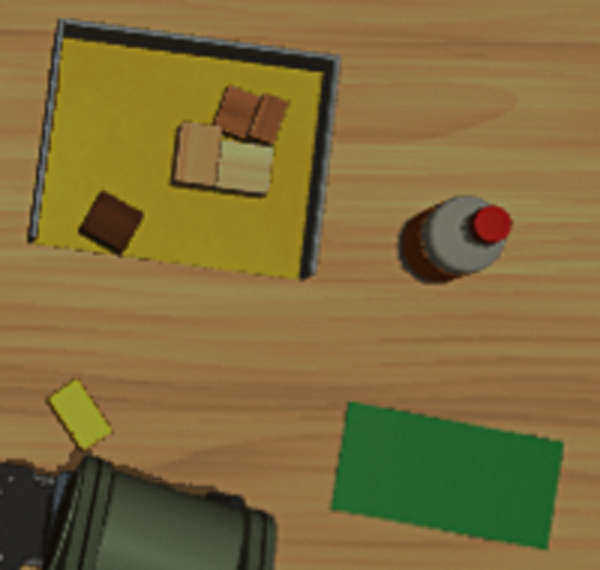

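Three offcuts are deep in the bay, the dark one is just inside the mouth at (112,222), and the foam is outside at (80,413). The second sweep at y_b = 38 should take both.

```bash
python3 -m jog '0 0.006 0.004 0 0 0; 0.02 0.006 0.005 0 0 0; 0.045 0.006 0.005 0 0 0; 0.07 0.006 0.005 0 0 0; 0.095 0.006 0.005 0 0 0; 0.12 0.006 0.005 0 0 0; 0.145 0.006 0.005 0 0 0; 0.17 0.006 0.005 0 0 0; 0.195 0.006 0.005 0 0 0; 0.22 0.006 0.005 0 0 0; 0.245 0.006 0.005 0 0 0; 0.27 0.006 0.005 0 0 0; 0.295 0.006 0.005 0 0 0; 0.32 0.006 0.005 0 0 0; 0.345 0.006 0.005 0 0 0; 0.37 0.006 0.005 0 0 0; 0.39 0.006 0.005 0 0 0; 0.41 0.006 0.005 0 0 0; 0.42 0.006 0.005 0 0 0; 0.42 0.006 0.005 0 0 0'; python3 -c "
from h import *
s=state();print(B(s['ee_pos']))
go([*T(-33,38),77],83.5)"
```

```text
time_s: 40.65
ee_pos: [592.7, -130.4, 77.2]
ee_rot: [-180.0, -0.2, -6.6]
force: [-0.1, 0.5, -1.7]
gripper_width: 23.7
[-91.  35.]
row [ 0.1157 -0.0064  0.0007] [-0.0003 -0.0024 -0.0009] n>= 1.390864956008362
```

```bash
python3 -m jog '0.02 -0.003 0 0 0 0; 0.04 -0.003 0 0 0 0; 0.06 -0.003 0 0 0 0; 0.08 -0.003 0 0 0 0; 0.1 -0.003 0 0 0 0; 0.11 -0.003 0 0 0 0; 0.12 -0.003 0 0 0 0; 0.12 -0.003 0 0 0 0'; python3 -m jog '-0.04 0 0 0 0 0; -0.1 0 0 0 0 0; -0.18 0 0 0 0 0; -0.26 0 0 0 0 0; -0.34 0 -0.03 0 0 0; -0.42 0 -0.06 0 0 0; -0.5 0 -0.1 0 0 0; -0.53 0 -0.1 0 0 0; -0.53 0 -0.1 0 0 0'
python3 - <<'E'
from h import *
s=state();print(B(s["ee_pos"]),s["qpos"])
for n in("top","scene"):
  snap(n,"x.png")
  for q in ["scrap%d_center"%i for i in range(1,6)]:
    print(n,q,[(B(ray(n,a["location"],16)),round(a["confidence"],2)) for a in tip_of(q,n)[:1]])
im=grab_frame("top")[110:300,300:500]; cv2.imwrite("pics/c11.png",cv2.resize(im,None,fx=3,fy=3,interpolation=cv2.INTER_CUBIC)[:,:,::-1])
go([421.5,-396.5,130],80-0); go([421.5,-396.5,130],-10)
E
```

```text
time_s: 41.32
ee_pos: [652.8, -135.9, 77.1]
ee_rot: [-180.0, -0.2, -6.6]
force: [0.2, 0.9, -1.9]
gripper_width: 24.0
time_s: 42.07
ee_pos: [384.0, -104.4, 126.9]
ee_rot: [-180.0, -0.1, -6.6]
force: [-0.7, -0.4, -2.3]
gripper_width: 23.7
[-301.   37.] [-1.69018508e+01  8.89128743e+00  1.20557023e+02  6.94149172e-02
  5.04957510e+01  7.96693232e+01]
top scrap1_center [(array([ 4., -8.]), 0.83)]
top scrap2_center [(array([  4., -47.]), 0.54)]
top scrap3_center [(array([-4., 80.]), 0.85)]
top scrap4_center [(array([ 48., -53.]), 0.65)]
top scrap5_center [(array([23., 64.]), 0.49)]
scene scrap1_center [(array([  3., -15.]), 0.65)]
scene scrap2_center [(array([  1., -50.]), 0.82)]
scene scrap3_center [(array([-4., 68.]), 0.76)]
scene scrap4_center [(array([ 40., -61.]), 0.68)]
scene scrap5_center [(array([25., 62.]), 0.6)]
row [ 0.1304  0.5709 -0.0081] [-0.0004 -0.002   0.038 ] n>= 7.028025318330801
row [ 0.1304  0.5709 -0.0081] [ 0.0012 -0.0019 -0.962 ] n>= 12.091617169865158
```

View pics/c11.png

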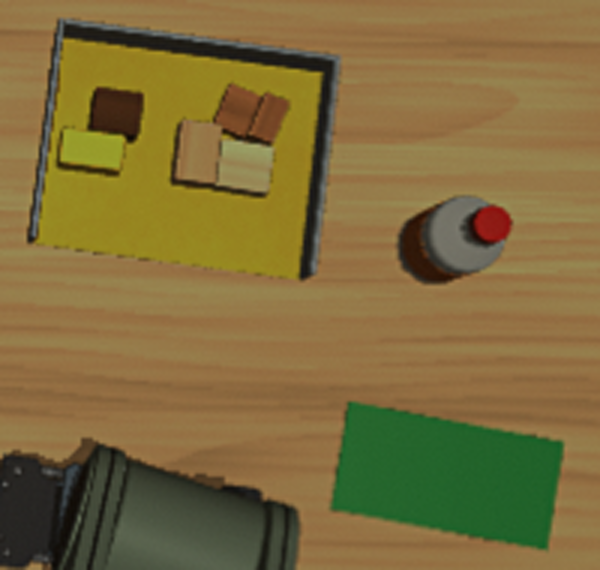

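All five offcuts are well inside the bay. Now I'll return the pusher, aligned with the mat's long side so the whole foot stands on it.

```bash
python3 - <<'E'
from seg import *
im=grab_frame("top")
for a,_ in blobs(mask(im,(50,80,40),(85,255,255)),(400,230,500,300),0): print(a)
print(ray("top",(449.2,268.2),0))
E
python3 -m jog '0.02 0.08 -0.02 0 0 0; 0.04 0.16 -0.04 0 0 0; 0.06 0.24 -0.04 0 0 0; 0.08 0.32 -0.04 0 0 0.02; 0.1 0.4 -0.04 0 0 0.038; 0.12 0.48 -0.03 0 0 0.038; 0.13 0.54 -0.02 0 0 0.038; 0.13 0.571 -0.008 0 -0.002 0.038; 0.13 0.571 -0.008 0 -0.002 0.038; 0.13 0.571 -0.008 0 -0.002 0.038; 0.13 0.571 -0.008 0 -0.002 0.038'; python3 -c "
from h import *
go([421.5,-396.5,85],80)"
```

```text
((421.538818359375, -396.32684326171875), (178.80548095703125, 88.3369140625), 80.11685180664062)
[ 423.45316634 -395.04910067    0.        ]
time_s: 43.68
ee_pos: [420.9, -395.0, 129.7]
ee_rot: [-179.9, 0.1, -10.0]
force: [0.6, 0.0, -2.5]
gripper_width: 24.1
row [0.0019 0.0028 0.0895] [-0.0015  0.0008  0.0002] n>= 1.074404123438529
```

```bash
python3 -m jog '0.002 0.002 0.03 0 0 0; 0.002 0.002 0.06 0 0 0; 0.002 0.002 0.08 0 0 0; 0.002 0.002 0.092 0 0 0; 0.002 0.002 0.098 0 0 0; 0.002 0.002 0.102 0 0 0; 0.002 0.002 0.105 0 0 0; 0.002 0.002 0.105 0 0 0'
```

```text
time_s: 44.35
ee_pos: [421.8, -396.1, 77.5]
ee_rot: [-179.9, 0.0, -10.0]
force: [0.0, -0.6, -2.6]
gripper_width: 23.9
```

```bash
python3 -m jog '0 0 0.002 0 0 0; 0 0 0.003 0 0 0; 0 0 0.003 0 0 0'; python3 -m jog '0 0 0.002 0 0 0; 0 0 0.002 0 0 0'
```

```text
time_s: 44.6
ee_pos: [422.1, -396.4, 76.9]
ee_rot: [-179.9, -0.0, -10.0]
force: [-0.9, 0.4, 2.4]
gripper_width: 23.6
time_s: 44.77
ee_pos: [422.2, -396.4, 76.9]
ee_rot: [-179.9, -0.0, -10.0]
force: [-0.6, 0.6, 5.3]
gripper_width: 23.9
```

In contact; I'll release it, lift, back off and check.

```bash
python3 -m jog '0 0 0 0 0 0; 0 0 0 0 0 0; 0 0 0 0 0 0; 0 0 0 0 0 0; 0 0 0 0 0 0; 0 0 0 0 0 0; 0 0 -0.04 0 0 0; 0 0 -0.1 0 0 0; 0 0 -0.17 0 0 0; 0 0 -0.25 0 0 0; 0 0 -0.33 0 0 0; 0 0 -0.4 0 0 0; 0 0 -0.4 0 0 0; 0 -0.08 -0.4 0 0 0; 0 -0.16 -0.4 0 0 0; -0.05 -0.24 -0.4 0 0 0; -0.1 -0.3 -0.4 0 0 0;-0.1 -0.3 -0.4 0 0 0;-0.1 -0.3 -0.4 0 0 0' 1
python3 - <<'E'
from h import *
a=grab_frame("top")[100:310,80:510]; b=grab_frame("scene")[120:340,80:440]
a=cv2.resize(a,(600,293),interpolation=cv2.INTER_CUBIC);b=cv2.resize(b,(600,367))
cv2.imwrite("pics/fin.png",np.vstack([a,b])[:600,:,::-1])
for q in ["scrap%d_center"%i for i in range(1,6)]: print(q,[(B(ray("scene",x["location"],16)),round(x["confidence"],2)) for x in tip_of(q,"scene")[:1]])
for q,z in(("keeper_bar",95),("pusher_grip",75),("vase",0),("glue",0)): print(q,[(np.round(ray("scene",x["location"],z)),round(x["confidence"],2)) for x in tip_of(q,"scene")[:1]])
E
```

```text
time_s: 46.35
ee_pos: [397.8, -238.6, 277.2]
ee_rot: [-180.0, -0.1, -9.9]
force: [0.4, -0.2, -0.3]
gripper_width: 91.2
scrap1_center [(array([  3., -14.]), 0.7)]
scrap2_center [(array([ 12., -52.]), 0.85)]
scrap3_center [(array([-2., 70.]), 0.76)]
scrap4_center [(array([ 46., -63.]), 0.65)]
scrap5_center [(array([11., 64.]), 0.59)]
keeper_bar [(array([421., 215.,  95.]), 0.62)]
pusher_grip [(array([ 394., -394.,   75.]), 0.6)]
vase [(array([517., 449.,   0.]), 0.76)]
glue [(array([ 608., -389.,    0.]), 0.65)]
```

View pics/fin.png

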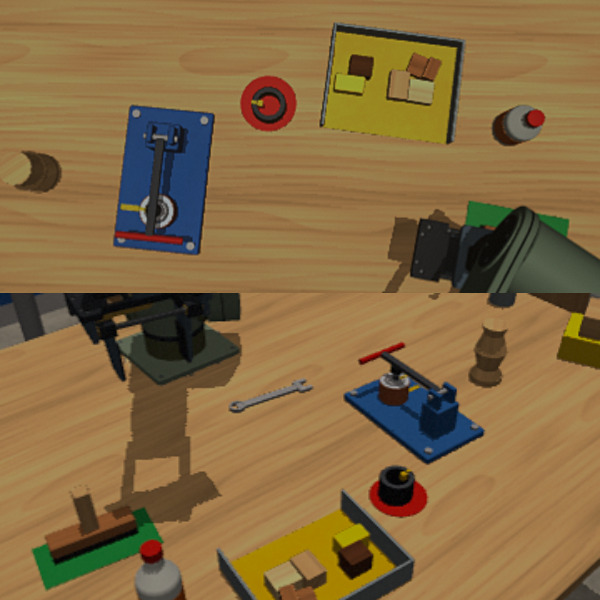

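The final view shows the pusher upright on the mat at (85,525), the keeper down over the brown drum, the worn drum on the red mat, five offcuts deep in the bay, and the bottle and vase in place.

```bash
python3 -c "
from workcell import *
print(job_done())"
```

```text
the job is handed in; nothing more can be done
None
```

The job is done and handed in, using about 46 s of the 210 s allowed; no verdict was reported.

- **Drum change:** I raised the keeper and stood the worn drum on the red mat. The brown drum went onto the arbor with its tab already lined up with the keyway. It dropped straight to home without needing to be turned, and stopped firmly at the home height. I then lowered the keeper and pressed it down; the stop was felt with the top of the bar at about 101 mm, which matches fully lowered.
- **Sweeping:** One offcut, the dark one, was knocked about 3 cm aside during the run, so I measured again before sweeping. All five offcuts were swept in with the pusher and ended about 80 mm or more inside the bay mouth.
- **Pusher:** It stands upright on its green mat, but lengthwise so the whole foot is on it. At the start it stood across the mat.
- **Bystanders:** The bottle and vase still read at their starting places, to within a few millimetres.

**Disagreements in the last checks:**
- **Pusher:** the network put the grip about 28 mm off in x. The final picture and the gripper's position at release, (422, −396), put it on the mat's centre.
- **Keeper bar:** the network reading was also about 15 mm off. I relied on the picture and the felt stop instead.

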